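Find the heavy side of a wheel hub by feel and hold it down

TASK

Turn the wheel hub on its bench pedestal slowly by hand, stud by stud, to feel which side of it is the hidden heavy one: nothing shows it, but it turns harder while the heavy side is being lifted and easier while it sinks, and the greased bearing keeps the hub wherever it is left. Bring the heavy side straight down and finish while still holding the hub there, at rest, so that its top can be chalked. Never flick it, and leave the carton, the paint tin and the roll of tape where they are.

Things in the scene. Friction and masses are not known exactly. Their poses are not given: they have to be found in the camera images.
- axle (a point): Point on the level axle of the hub, 135 mm above the counter, amid the stud length; fixed to the pedestal, does not turn. x: along the axle, the way the studs point (roughly away from the robot); y: level; z: up. The hub: a dark steel disc, 180 mm diameter, 20 mm thick, its stud face 30 mm behind this point. In its middle a rubber bush (66 mm wide) and a steel boss (48 mm wide, to 4 mm behind).
- stud (a point): Mid-length of one of five equal round studs, 14 mm thick, 60 mm long, parallel to the axle, 70 mm from it, 72 degrees apart; turns with the disc. The top one can be gripped from above. The rubber bush gives 0.125 rad per N m of hand torque and springs back. A hidden slug makes one side heavy, not tied to the studs: 0.29 to 0.36 N m at most; it starts 50 degrees or more from straight down.
- stand: Grey bench pedestal, bolted down; origin on its underside, 135 mm below and 38 mm behind the axle point, same axes. Base plate 210 (x) x 160 x 12 mm; column 70 mm wide (y) and bearing housing behind the disc, up to 170 mm above the counter. The hub turns endlessly both ways with a constant bearing drag of 0.42 N m, more than the heavy side's pull, so it stays where it is left.
- carton: Closed cardboard carton lying on the counter, 150 x 200 x 70 mm high, 0.6 kg; origin at the centre of its underside. Leave it alone.
- tin: Closed round paint tin, diameter 95 mm, 100 mm high, 0.7 kg; origin at the centre of its underside. Leave it alone.
- tape: Roll of grey tape lying flat, outer diameter 104 mm, 45 mm high; origin at the centre of its underside. Leave it alone.

How it is judged:
At the end, for the whole second after the job is handed in: The heavy side of the hub (the hidden slug) points straight down to within 17 degrees (0.3 rad; the slug's own z axis points from it to the axle), the hub is at rest (below 0.1 rad/s) and the fingers still hold it with more than 5 N (angle between slug's own z axis and vertical below 0.3 rad and angular speed of slug below 0.1 rad/s and contact force between the fingers and hub above 5 N); the arm keeps its last pose, push and grip.
It fails at once if the hub is flicked (its slug moves faster than 4 rad/s) (angular speed of slug above 4 rad/s).
It fails at once if the carton, the tin or the tape is moved by more than 20 mm (distance of any of carton, tin, tape from where it was at the start of the episode above 0.02 m).
It also fails if it takes over 72 s, if anything falls off the work surface, if the arm or the gripper's body presses on something with over 40 N, if the wrist force passes 120 N, or if a joint passes its speed limit or range.

ROBOT

A 6-joint arm with a two-finger parallel gripper is mounted at the origin on the work surface. World frame = base frame: x ahead of the robot, y to its left, z up, the work surface at z = 0. Lengths are in m, angles in rad, forces in N, time in s.
With the tool pointing down it reaches from about 0.25 to 0.775 m from the base axis. Payload 8.9 kg.
Tool frame: the origin (TCP) lies on the centre line of the jaws, within the pads' length; the fingertips stand ahead of it and the grasp point (between the pads) lies 11 mm behind it (ctrl.tip_reach is the z of the fingertips in the tool frame, in m); z points along the fingers, y is the direction in which the jaws open and shut (so a half turn about z gives the same grasp; the last joint's range is limited). The gripper opens to 85 mm and grips with 20 to 120 N. Pads are 22 mm wide; open, the fingers measure 114 mm over their backs; the gripper's body (76 mm by 85 mm) begins 54 mm behind the grasp point. The pads swing forward as they close: fully open they stand 13 mm farther back than shut.
Start: joints at [0.965, 0.291, -0.153, 1.127, 0, 1.431], TCP at [0.236, 0.469, 0.213] pointing down, gripper open.
Joint ranges: [-2.52, 2.52], [-0.91, 1.74], [-1.3, 1.37], [-1.96, 2.02], [-1.52, 1.47], [-3.14, 3.14]. Speed limits (rad/s): [2.22, 2.22, 2.79, 3.14, 3.14, 3.14].

INTERFACE

Orientations are given as a rotation vector (axis times angle).
In Python, from cell import ctrl gives the robot as it stands.
- The arm moves only by the tool jog_arm, never from a script. Its argument "increments" is a list of rows, each an object of numbers: "claw": the opening, from 0 (shut) to 1 (fully open); "dx", "dy", "dz": the shift along the world's x, y, z in cm; "rx", "ry", "rz": the turn, a rotation vector about the world's x, y, z in degrees. In form: [{"claw": .., "dx": .., "dy": .., "dz": .., "rx": .., "ry": .., "rz": ..}, ...]. A call has 1 to 12 rows; each row is the pose to reach, as a shift and turn from the pose commanded when the call began; what a row does not reach only later rows make up. A row lasts 1/10 s, in which the tool goes at most 50 mm and 8.59 degrees, less where a joint would pass 70% of its speed; a pose out of reach is approached as far as the arm can. A call with a gripper value outside its range is refused whole. The fingers move at their own pace and stop on an object; "squeeze" is the grip in N (left out, the last holds). Time passes only in rows, so rows that repeat a pose let the fingers close. It gives the time, the measured TCP pose, the force and the opening at its end, in the units of the state.
- ctrl.get_state(): the state, without advancing time (a new reading comes with each control period).
- ctrl.read_camera(name): name is "scene" or "top" or "wrist"; returns the picture (400x640x3 uint8, red, green, blue); there is no depth.
- ctrl.camera_params(name): a dict with "intrinsics" (3x3 intrinsics, pixels), "extrinsics" (4x4, takes a point from camera to world coordinates). Camera axes: x right, y down, z forward; pixel columns grow to the right and rows downward; lengths in m; the calibration is good to about 2 mm. A picture is of the moment at which its call begins: read the wrist's pose just before it. camera_params takes no time and is no camera call; for the wrist camera it gives the pose at the moment of the call.
- ctrl.sign_off(): hands the job in, once; it reports no verdict.
The state is a dict: "clock": time; "joints": joint angles; "qd": joint speeds; "joint_torque": joint torques, N m; "eef_pos": TCP position; "tcp_rot": TCP orientation; "force": force on the tool from outside, world axes, zero at the start; "torque": the same for the moment, N m; "grip_width": finger opening in m.
Only numpy, scipy, OpenCV 4.12 (cv2) and the standard library are available. Lean on these libraries where they do the work, as an engineer would, in place of code of your own. Each camera call takes 0.05 s, during which the arm holds its last target.

## Working session

There is one attempt and no reset: what is moved stays moved. The work goes in short steps, Python scripts to look and compute and a tool call to move; the robot and the scene stay as the last step left them, time stands still between calls to the robot, and variables do not carry over. Pictures are saved under pics/ and viewed, and the job is handed in when it is done.

Besides the shell and the picture viewer there is one more tool, called after "Call:" as a command line: name --argument value ..., lists and objects as JSON in quotes. jog_arm: Moves the arm, as the interface text tells. Its arguments: {"type":"object","properties":{"increments":{"type":"array"},"squeeze":{"type":"number"}},"required":["increments"]}

```bash
ls; mkdir -p pics; python3 - <<'E'
from cell import ctrl
import cv2
for n in ["scene","top"]:
    im=ctrl.read_camera(n); cv2.imwrite(f"pics/{n}0.png",im[:,:,::-1])
    p=ctrl.camera_params(n); print(n,p["intrinsics"].tolist(),p["extrinsics"].round(4).tolist())
s=ctrl.get_state(); print(s, ctrl.tip_reach)
E
```

```text
pics
scene [[472.8874491395487, 0.0, 324.5850219037191], [0.0, 472.8874491395487, 190.98594364211937], [0.0, 0.0, 1.0]] [[-0.754, 0.5233, -0.3971, 1.0205], [0.6567, 0.5863, -0.4743, 0.5709], [-0.0154, -0.6184, -0.7857, 1.0883], [0.0, 0.0, 0.0, 1.0]]
top [[421.15198369030617, 0.0, 315.66782205249604], [0.0, 421.15198369030617, 209.75070978955227], [0.0, 0.0, 1.0]] [[0.0164, -0.9929, 0.1175, 0.3765], [-0.9998, -0.0146, 0.0156, 0.0016], [-0.0138, -0.1177, -0.993, 1.3577], [0.0, 0.0, 0.0, 1.0]]
{'clock': 0.1, 'joints': array([ 9.64692085e-01,  2.91235109e-01, -1.54073882e-01,  1.12670325e+00,
       -1.26367879e-05,  1.43147561e+00]), 'qd': array([-4.65503155e-05,  1.64957059e-03,  2.18751754e-03,  1.04512802e-03,
        1.80167597e-03,  1.10211131e-03]), 'joint_torque': array([ 2.28369710e-03, -5.37979817e+01,  3.31916463e+01,  9.32857365e-03,
       -1.23439390e-04,  7.29211731e-07]), 'eef_pos': array([0.23602058, 0.46847254, 0.21237535]), 'tcp_rot': array([-7.26483498e-01, -3.05599658e+00,  1.78580823e-03]), 'force': array([0.56576182, 0.14805356, 1.02008502]), 'torque': array([ 0.00028466,  0.01820532, -0.03060493]), 'grip_width': 0.08489032697330975} 0.008
```

View pics/scene0.png

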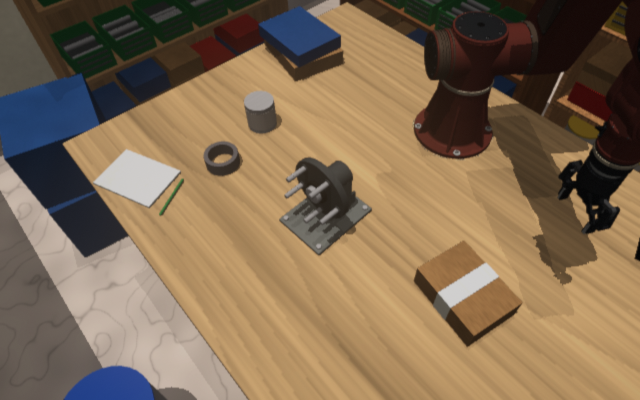

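View pics/top0.png

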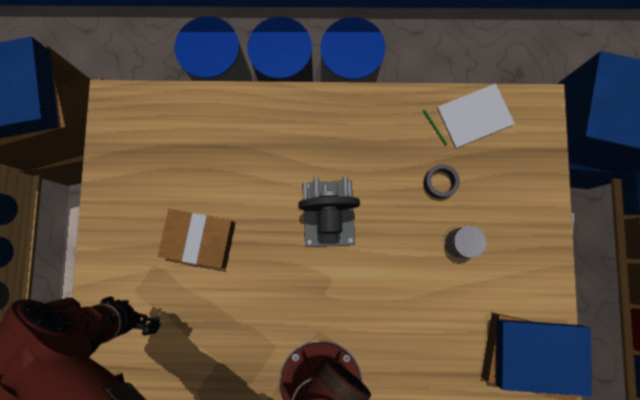

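```bash
python3 - <<'E'
import cv2
a=cv2.imread("pics/top0.png")[160:260,280:380]; b=cv2.imread("pics/scene0.png")[140:260,270:390]
cv2.imwrite("pics/c_top.png",cv2.resize(a,None,fx=6,fy=6,interpolation=2)); cv2.imwrite("pics/c_scene.png",cv2.resize(b,None,fx=5,fy=5,interpolation=2))
E
```

```text
(no output)
```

View pics/c_top.png

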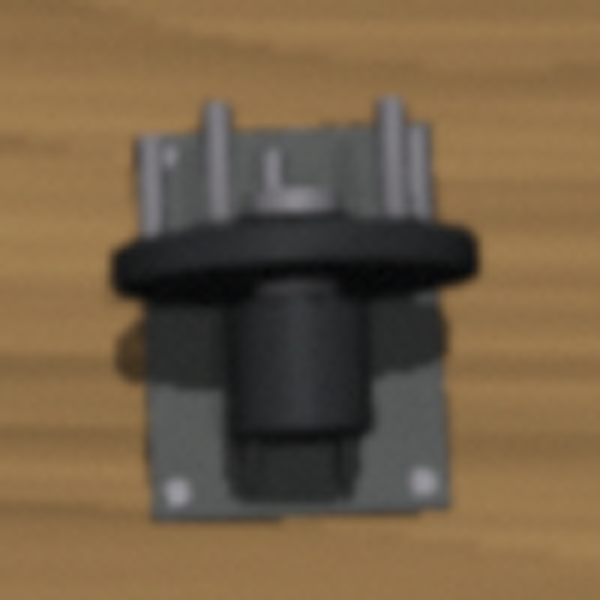

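View pics/c_scene.png

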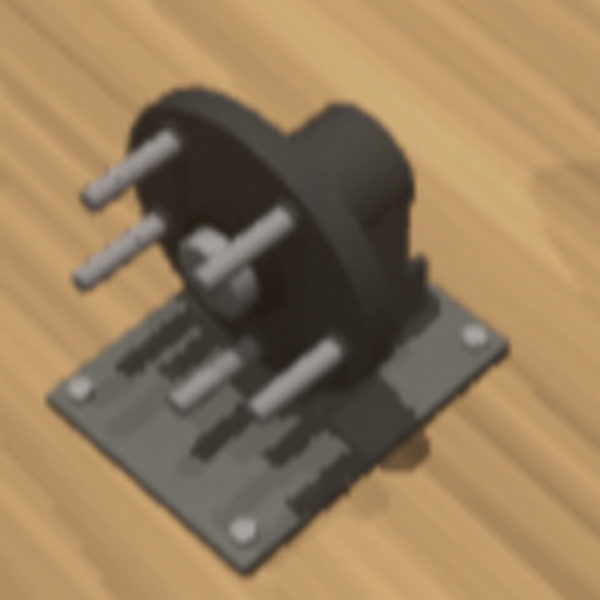

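```bash
cat > h.py <<'E'
import numpy as np
from cell import ctrl
def ray(n,u,v):
    p=ctrl.camera_params(n);K=np.array(p["intrinsics"]);E=np.array(p["extrinsics"])
    d=E[:3,:3]@np.linalg.solve(K,[u,v,1.]);return E[:3,3],d
def onplane(n,u,v,p0,nv):
    o,d=ray(n,u,v);return o+d*(np.dot(np.array(p0)-o,nv)/np.dot(d,nv))
def proj(n,X):
    p=ctrl.camera_params(n);K=np.array(p["intrinsics"]);E=np.array(p["extrinsics"])
    c=K@(E[:3,:3].T@(np.array(X)-E[:3,3]));return c[:2]/c[2]
E
python3 - <<'E'
from h import *
T=lambda u,v:(280+u/6,160+v/6); S=lambda u,v:(270+u/5,140+v/5)
c=lambda n,p:onplane(n,*p,[0,0,.012],[0,0,1.])
bl,br,tl,tr=[c("top",T(*q)) for q in [(155,518),(450,508),(137,135),(430,122)]]
print(bl,br,tl,tr,(bl+br+tl+tr)/4)
for q in [(48,400),(245,575),(508,348)]: print(c("scene",S(*q)))
ax=(tl+tr-bl-br);yaw=np.arctan2(ax[1],ax[0]);print("yaw",np.degrees(yaw),np.degrees(np.arctan2(*( (tl-tr)+(bl-br))[[1,0]])-np.pi/2))
E
```

```text
[0.41785651 0.05222569 0.012     ] [ 0.42563607 -0.1041967   0.012     ] [0.62408177 0.065906   0.012     ] [ 0.63339381 -0.09228861  0.012     ] [ 0.52524204 -0.01958841  0.012     ]
[ 0.63650314 -0.08481881  0.012     ]
[0.62745826 0.07216517 0.012     ]
[0.42167471 0.0589627  0.012     ]
yaw 3.536967587786111 3.109542241163898
```

```bash
python3 - <<'E'
from h import *
S=lambda u,v:(270+(u+.5)/5-.5,140+(v+.5)/5-.5);T=lambda u,v:(280+(u+.5)/6-.5,160+(v+.5)/6-.5)
yaw=np.radians(3.3);ex=np.array([np.cos(yaw),np.sin(yaw),0]);ey=np.array([-ex[1],ex[0],0])
A=np.array([.527,-.016,0])+.038*ex+[0,0,.135];print("A",A)
P=[]
for t,b in [((92,200),(175,140)),((83,282),(160,222)),((205,275),(290,212)),((262,408),(338,345)),((180,402),(245,355))]:
    X=onplane("scene",*S(*t),A+.030*ex,ex);Y=onplane("scene",*S(*b),A-.030*ex,ex)
    r=[]
    for Q in(X,Y): r+=[(Q-A)@ey*1e3,(Q-A)[2]*1e3]
    P.append(r);print(np.round(r), np.degrees(np.arctan2(r[0],r[1])).round(1),np.degrees(np.arctan2(r[2],r[3])).round(1))
print(np.mean(P,0))
# triangulate top stud tips
tt=[onplane("top",*T(*q),[0,0,A[2]+.07*np.cos(np.radians(36))],[0,0,1.]) for q in[(216,103),(388,98)]];print(tt)
# predicted
for th in range(0,360,36): pass
print(ctrl.get_state()["clock"]); 
p=ctrl.camera_params("wrist");print(p["intrinsics"].tolist(),p["extrinsics"].round(3).tolist())
E
```

```text
A [ 0.56493699 -0.01381257  0.135     ]
[-65.  29. -68.  24.] -65.5 -70.1
[-81. -54. -86. -59.] -123.7 -124.6
[20. 44. 18. 39.] 24.2 24.7
[ 58. -31.  52. -40.] 118.2 127.7
[  -7.  -92.  -20. -120.] -175.4 -170.4
[-15.15993255 -20.70226956 -20.70539727 -31.28849878]
[array([0.60794611, 0.02175291, 0.19163119]), array([ 0.61142634, -0.05883647,  0.19163119])]
0.1
[[276.3351601663929, 0.0, 319.98943715727773], [0.0, 276.3351601663929, 198.3866584974739], [0.0, 0.0, 1.0]] [[0.451, 0.847, 0.282, 0.164], [0.893, -0.428, -0.142, 0.505], [-0.0, 0.316, -0.949, 0.372], [0.0, 0.0, 0.0, 1.0]]
```

```bash
python3 - <<'E'
from h import *
from scipy.optimize import least_squares
S=lambda u,v:(270+(u+.5)/5-.5,140+(v+.5)/5-.5);T=lambda u,v:(280+(u+.5)/6-.5,160+(v+.5)/6-.5)
obs=[]
for k,(t,b) in enumerate([((92,200),(175,140)),((83,282),(160,222)),((262,408),(338,345)),((205,275),(290,212))]):
    i=[1,2,4,0][k]
    obs+=[("scene",S(*t),i,.03),("scene",S(*b),i,-.03)]
obs+=[("scene",S(180,402),3,.03)]
def pt(p,i,d):
    ex=np.array([np.cos(p[2]),np.sin(p[2]),0]);ey=np.array([-ex[1],ex[0],0])
    th=p[3]-i*np.radians(72)  # angle from up toward +y
    return np.array([p[0],p[1],.135])+d*ex+.07*(np.sin(th)*ey+np.cos(th)*np.array([0,0,1]))
for use in(0,1):
  o=list(obs)
  if use: o+=[("top",T(216,103),0,.03),("top",T(388,98),1,.03),("top",T(150,137),4,.03),("top",T(420,125),2,.03)]
  f=lambda p:np.concatenate([proj(n,pt(p,i,d))-q for n,q,i,d in o])
  best=min((least_squares(f,[.57,-.016,.057,a]) for a in(.0,.4,.8)),key=lambda r:r.cost)
  print(best.x,np.degrees(best.x[2:]),best.cost);print(f(best.x).reshape(-1,2).round(1).tolist())
E
```

```text
[ 0.57667482 -0.01608528  0.07645128  0.50757406] [ 4.38033551 29.08185138] 3.16198240151499
[[-0.5, 0.3], [0.3, -0.9], [-0.5, 0.3], [0.6, -0.5], [-0.7, 0.5], [0.8, -1.0], [-0.2, 1.0], [0.3, -0.5], [-0.1, 0.6]]
[ 0.57754066 -0.01585259  0.07846805  0.51420125] [ 4.49588785 29.46156119] 5.327874239073188
[[-0.7, 0.6], [0.1, -0.6], [-0.7, 0.4], [0.3, -0.4], [-0.9, 0.8], [0.6, -0.7], [-0.3, 1.4], [0.2, -0.1], [-0.4, 0.8], [0.3, 0.8], [0.6, 0.5], [0.2, 0.8], [-0.8, 0.9]]
```

Call:
jog_arm --increments '[{"claw": 0.45, "dz": 5}, {"claw": 0.45, "dz": 10}, {"claw": 0.45, "dz": 12, "dx": 5, "dy": -5, "rz": 6}, {"claw": 0.45, "dz": 12, "dx": 33.9, "dy": -45, "rz": 31}, {"claw": 0.45, "dz": 12, "dx": 33.9, "dy": -45, "rz": 31}, {"claw": 0.45, "dz": 12, "dx": 33.9, "dy": -45, "rz": 31}, {"claw": 0.45, "dz": 12, "dx": 33.9, "dy": -45, "rz": 31}, {"claw": 0.45, "dz": 12, "dx": 33.9, "dy": -45, "rz": 31}, {"claw": 0.45, "dz": 12, "dx": 33.9, "dy": -45, "rz": 31}, {"claw": 0.45, "dz": 12, "dx": 33.9, "dy": -45, "rz": 31}, {"claw": 0.45, "dz": 12, "dx": 33.9, "dy": -45, "rz": 31}, {"claw": 0.45, "dz": 12, "dx": 33.9, "dy": -45, "rz": 31}]'

```text
invalid input at $.increments[0]: expected keys claw, dx, dy, dz, rx, ry, rz
```

Call:
jog_arm --increments '[{"claw": 0.45, "dx": 0, "dy": 0, "dz": 5, "rx": 0, "ry": 0, "rz": 0}, {"claw": 0.45, "dx": 0, "dy": 0, "dz": 10, "rx": 0, "ry": 0, "rz": 0}, {"claw": 0.45, "dx": 33.9, "dy": -45, "dz": 12, "rx": 0, "ry": 0, "rz": 31}, {"claw": 0.45, "dx": 33.9, "dy": -45, "dz": 12, "rx": 0, "ry": 0, "rz": 31}, {"claw": 0.45, "dx": 33.9, "dy": -45, "dz": 12, "rx": 0, "ry": 0, "rz": 31}, {"claw": 0.45, "dx": 33.9, "dy": -45, "dz": 12, "rx": 0, "ry": 0, "rz": 31}, {"claw": 0.45, "dx": 33.9, "dy": -45, "dz": 12, "rx": 0, "ry": 0, "rz": 31}, {"claw": 0.45, "dx": 33.9, "dy": -45, "dz": 12, "rx": 0, "ry": 0, "rz": 31}, {"claw": 0.45, "dx": 33.9, "dy": -45, "dz": 12, "rx": 0, "ry": 0, "rz": 31}, {"claw": 0.45, "dx": 33.9, "dy": -45, "dz": 12, "rx": 0, "ry": 0, "rz": 31}, {"claw": 0.45, "dx": 33.9, "dy": -45, "dz": 12, "rx": 0, "ry": 0, "rz": 31}, {"claw": 0.45, "dx": 33.9, "dy": -45, "dz": 12, "rx": 0, "ry": 0, "rz": 31}]'

```text
clock: 1.3
eef_pos: [0.5238, 0.0864, 0.3297]
tcp_rot: [0.116, -3.139, -0.0]
force: [0.6, 1.2, 0.0]
grip_width: 0.0384
```

Call:
jog_arm --increments '[{"claw": 0.45, "dx": 5, "dy": -6.6, "dz": 0, "rx": 0, "ry": 0, "rz": 0}, {"claw": 0.45, "dx": 5, "dy": -6.6, "dz": 0, "rx": 0, "ry": 0, "rz": 0}, {"claw": 0.45, "dx": 5, "dy": -6.6, "dz": 0, "rx": 0, "ry": 0, "rz": 0}, {"claw": 0.45, "dx": 5, "dy": -6.6, "dz": 0, "rx": 0, "ry": 0, "rz": 0}]'

```text
clock: 1.7
eef_pos: [0.573, 0.0219, 0.329]
tcp_rot: [0.114, -3.138, -0.001]
force: [-0.3, 0.3, 0.1]
grip_width: 0.0386
```

```bash
python3 - <<'E'
from h import *
import cv2
print(ctrl.camera_params("wrist")["extrinsics"].round(3).tolist())
cv2.imwrite("pics/w1.png",ctrl.read_camera("wrist")[:,:,::-1])
s=ctrl.get_state();print({k:np.round(v,4) for k,v in s.items()})
E
```

```text
[[-0.072, 0.947, 0.314, 0.493], [0.997, 0.068, 0.024, 0.016], [0.001, 0.315, -0.949, 0.489], [0.0, 0.0, 0.0, 1.0]]
{'clock': np.float64(1.75), 'joints': array([-8.8100e-02,  3.5930e-01,  2.4670e-01,  1.4593e+00,  3.0000e-04,
       -1.6210e-01]), 'qd': array([ 0.0197, -0.0182, -0.0074,  0.001 , -0.0006, -0.0001]), 'joint_torque': array([-1.48880e+00, -5.84546e+01,  3.47688e+01, -1.11800e-01,
       -7.09000e-02, -2.57000e-02]), 'eef_pos': array([0.5727, 0.0227, 0.3294]), 'tcp_rot': array([ 1.1630e-01, -3.1383e+00, -7.0000e-04]), 'force': array([-0.5697, -0.1157,  0.6174]), 'torque': array([ 0.0257, -0.0036,  0.0114]), 'grip_width': np.float64(0.0385)}
```

View pics/w1.png

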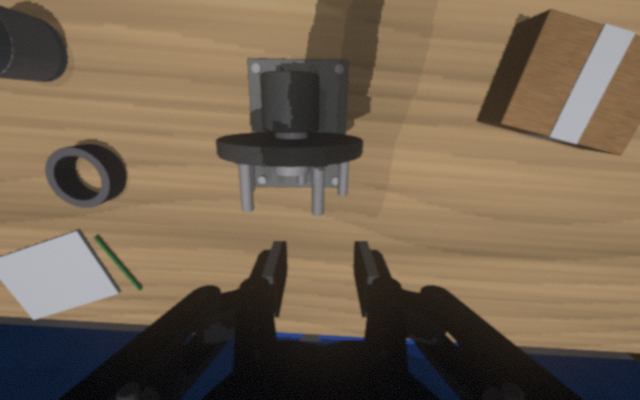

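```bash
python3 - <<'E'
import cv2
a=cv2.imread("pics/w1.png")[130:230,200:380]
cv2.imwrite("pics/c_w1.png",cv2.resize(a,None,fx=4,fy=4,interpolation=2))
E
```

```text
(no output)
```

View pics/c_w1.png

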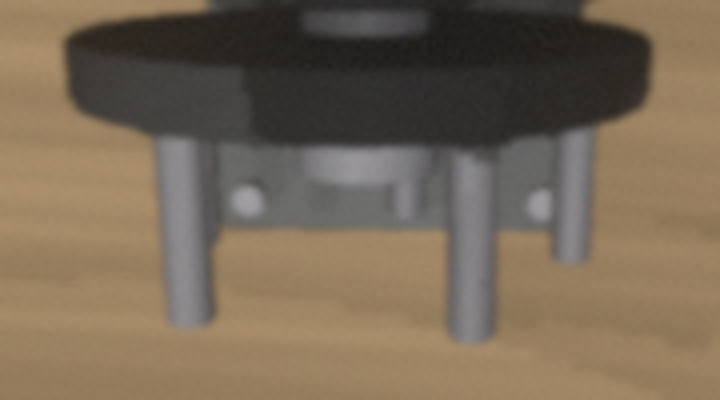

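```bash
python3 - <<'E'
from h import *
from scipy.optimize import least_squares
S=lambda u,v:(270+(u+.5)/5-.5,140+(v+.5)/5-.5);T=lambda u,v:(280+(u+.5)/6-.5,160+(v+.5)/6-.5);W=lambda u,v:(200+(u+.5)/4-.5,130+(v+.5)/4-.5)
E=np.array([[-0.072,0.947,0.314,0.493],[0.997,0.068,0.024,0.016],[0.001,0.315,-0.949,0.489]]);K=np.array(ctrl.camera_params("wrist")["intrinsics"])
def pw(X):
    c=K@(E[:,:3].T@(X-E[:,3]));return c[:2]/c[2]
obs=[]
for i,t,b in[(1,(92,200),(175,140)),(2,(83,282),(160,222)),(4,(262,408),(338,345)),(0,(205,275),(290,212))]:
    obs+=[("scene",S(*t),i,.03),("scene",S(*b),i,-.03)]
obs+=[("top",T(216,103),0,.03),("top",T(388,98),1,.03),("top",T(150,137),4,.03),("top",T(420,125),2,.03)]
wo=[("w",W(471,331),0,.03),("w",W(190,317),1,.03),("w",W(572,256),4,.03)]
def pt(p,i,d):
    ex=np.array([np.cos(p[2]),np.sin(p[2]),0]);ey=np.array([-ex[1],ex[0],0])
    th=p[3]-i*np.radians(72)
    return np.array([p[0],p[1],.135])+d*ex+.07*(np.sin(th)*ey+np.cos(th)*np.array([0,0,1]))
for o in(wo,obs+wo*2):
  f=lambda p:np.concatenate([(pw(pt(p,i,d)) if n=="w" else proj(n,pt(p,i,d)))-q for n,q,i,d in o])
  b=least_squares(f,[.57,-.016,.057,.5]);print(b.x,np.degrees(b.x[2:]),b.cost,f(b.x).reshape(-1,2).round(1)[-3:].tolist())
E
```

```text
[ 0.57919125 -0.01441143  0.05971571  0.50794976] [ 3.4214583  29.10337726] 0.11257558441494213 [[-0.2, 0.3], [0.3, -0.1], [-0.1, -0.2]]
[ 0.5788585  -0.01478614  0.06610234  0.50751029] [ 3.7873849  29.07819756] 7.255939225385631 [[-0.3, -0.2], [0.1, -0.1], [-0.2, -0.8]]
```

Call:
jog_arm --increments '[{"claw": 0.4, "dx": 0.4, "dy": -0.3, "dz": -4, "rx": 0, "ry": 0, "rz": 0}, {"claw": 0.4, "dx": 0.4, "dy": -0.3, "dz": -8, "rx": 0, "ry": 0, "rz": 0}, {"claw": 0.4, "dx": 0.4, "dy": -0.3, "dz": -12, "rx": 0, "ry": 0, "rz": 0}, {"claw": 0.4, "dx": 0.4, "dy": -0.3, "dz": -14.4, "rx": 0, "ry": 0, "rz": 0}, {"claw": 0.4, "dx": 0.4, "dy": -0.3, "dz": -14.4, "rx": 0, "ry": 0, "rz": 0}, {"claw": 0.4, "dx": 0.4, "dy": -0.3, "dz": -14.4, "rx": 0, "ry": 0, "rz": 0}]'

```text
clock: 2.35
eef_pos: [0.5769, 0.0204, 0.1869]
tcp_rot: [-0.119, 3.139, 0.0]
force: [0.6, 0.3, 0.4]
grip_width: 0.0341
```

```bash
python3 - <<'E'
from h import *
import cv2
for i in range(4):
    im=ctrl.read_camera("wrist")
    s=ctrl.get_state();print({k:np.round(s[k],4).tolist() for k in("clock","eef_pos","force","torque","grip_width")})
cv2.imwrite("pics/w2.png",im[:,:,::-1])
E
```

```text
{'clock': 2.4, 'eef_pos': [0.5777, 0.0201, 0.1877], 'force': [-0.7746, -0.2196, 0.3491], 'torque': [0.0056, -0.0393, 0.0345], 'grip_width': 0.0344}
{'clock': 2.45, 'eef_pos': [0.5781, 0.0199, 0.1879], 'force': [-0.2286, 0.9942, 0.2128], 'torque': [-0.0208, -0.0086, 0.0542], 'grip_width': 0.034}
{'clock': 2.5, 'eef_pos': [0.5782, 0.0197, 0.1879], 'force': [0.2546, 0.1983, 0.5146], 'torque': [-0.0243, -0.0043, 0.0012], 'grip_width': 0.0343}
{'clock': 2.55, 'eef_pos': [0.5781, 0.0196, 0.1876], 'force': [-0.4303, -0.0528, -0.0008], 'torque': [0.0006, 0.0351, 0.009], 'grip_width': 0.0342}
```

View pics/w2.png

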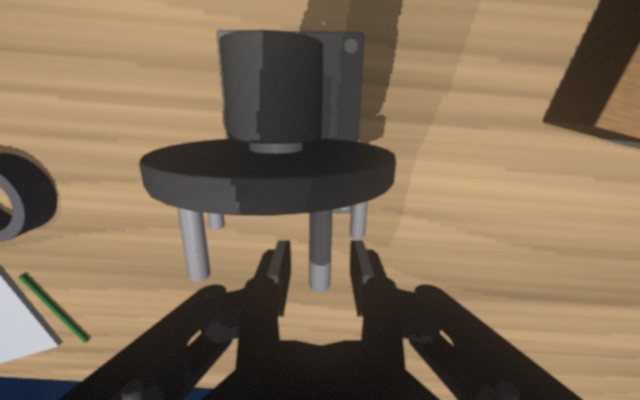

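Call:
jog_arm --increments '[{"claw": 0.22, "dx": 0, "dy": 0, "dz": 0, "rx": 0, "ry": 0, "rz": 0}, {"claw": 0.22, "dx": 0.02, "dy": -0.3, "dz": 0.15, "rx": 0, "ry": 0, "rz": 0}, {"claw": 0.22, "dx": 0.04, "dy": -0.7, "dz": 0.3, "rx": 0, "ry": 0, "rz": 0}, {"claw": 0.22, "dx": 0.06, "dy": -1.0, "dz": 0.45, "rx": 0, "ry": 0, "rz": 0}, {"claw": 0.22, "dx": 0.06, "dy": -1.0, "dz": 0.45, "rx": 0, "ry": 0, "rz": 0}]'

```text
clock: 3.05
eef_pos: [0.5779, 0.0088, 0.1906]
tcp_rot: [-0.115, 3.139, -0.0]
force: [-0.9, -0.1, 0.1]
grip_width: 0.0187
```

```bash
cat > m.py <<'E'
from h import *
import sys,json
A=np.array([.579,-.0146,.135]);yaw=np.radians(3.6)
ex=np.array([np.cos(yaw),np.sin(yaw),0]);ey=np.array([-ex[1],ex[0],0]);ez=np.array([0,0,1.])
sgn=int(sys.argv[1]);n=int(sys.argv[2]) if len(sys.argv)>2 else 3
tag=sys.argv[3] if len(sys.argv)>3 else "a"
R=[]
for i in range(n):
    ctrl.read_camera("wrist");s=ctrl.get_state();R.append(np.r_[s["eef_pos"],s["force"],s["torque"],s["grip_width"]])
R=np.array(R);p=R[:,:3].mean(0);F=R[:,3:6].mean(0);T=R[:,6:9].mean(0);w=R[:,9].mean()
q=p-A;yo=q@ey-sgn*0+(-sgn)*(-(w/2-.007)) if sgn else q@ey   # stud y offset
# pushing + : the -y side pad touches stud: stud y = tcp y - (w/2-7)
yo=q@ey-sgn*(w/2-.007)
th=np.arcsin(np.clip(yo/.07,-1,1));zo=.07*np.cos(th)
Fy,Fz=F@ey,F[2]
# contact point on the stud on the pushing side
yc=yo-sgn*.007;
# moment in +theta sense (up->+y): M=z*Fy - y*Fz ; hand on hub=-F
tau=-(zo*Fy-yc*Fz)
tau0=-(q[2]*Fy-(q@ey)*Fz)+T@ex*1   # whole wrench taken at the TCP: moment about -ex is -T.ex ; hand=-(..)
print("clk %.2f eef %s F %s T %s w %.4f th %.1f tau %.3f tauW %.3f"%(s["clock"],p.round(4),F.round(2),T.round(3),w,np.degrees(th),tau,tau0))
open("log.txt","a").write(json.dumps([tag,sgn,float(np.degrees(th)),float(tau),float(tau0),p.tolist(),F.tolist(),T.tolist(),float(w)])+"\n")
E
python3 m.py -1
```

```text
clk 3.20 eef [0.5778 0.0092 0.1904] F [-0.19  0.26 -0.04] T [0.007 0.001 0.   ] w 0.0188 th 22.0 tau -0.019 tauW -0.009
```

```bash
python3 - <<'E'
from h import *
import cv2
cv2.imwrite("pics/w3.png",ctrl.read_camera("wrist")[100:320,100:420,::-1].repeat(2,0).repeat(2,1))
E
```

```text
(no output)
```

View pics/w3.png

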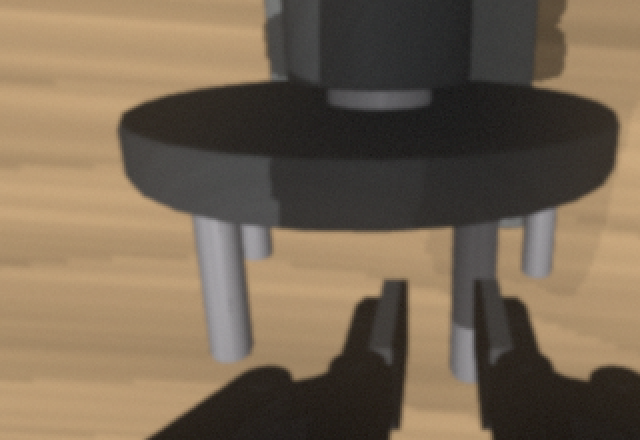

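```bash
python3 - <<'E'
from h import *
s=ctrl.get_state();p=s["eef_pos"];print(p,s["tcp_rot"],ctrl.tip_reach)
for dz in(-.008,.0,.011,.02):
  for dx in(-.011,.011):
    for dy in (-.0094,.0094): print(dz,dx,dy,((proj("wrist",p+[dx,dy,dz])-[100,100])*2).round())
for th in (29,22): 
    t=np.radians(th)
    for d in(-.03,0,.03): print(th,d,((proj("wrist",np.array([.579,-.0146,.135])+[d-.063*.07*np.sin(t),.063*d+.07*np.sin(t),.07*np.cos(t)])-100)*2).round())
E
```

```text
[0.57765942 0.00942281 0.19024678] [ 1.16571399e-01 -3.13926127e+00 -1.05251639e-04] 0.008
-0.008 -0.011 -0.0094 [414. 235.]
-0.008 -0.011 0.0094 [472. 239.]
-0.008 0.011 -0.0094 [411. 295.]
-0.008 0.011 0.0094 [466. 299.]
0.0 -0.011 -0.0094 [413. 245.]
0.0 -0.011 0.0094 [473. 249.]
0.0 0.011 -0.0094 [409. 307.]
0.0 0.011 0.0094 [467. 311.]
0.011 -0.011 -0.0094 [412. 260.]
0.011 -0.011 0.0094 [475. 264.]
0.011 0.011 -0.0094 [408. 325.]
0.011 0.011 0.0094 [468. 329.]
0.02 -0.011 -0.0094 [410. 274.]
0.02 -0.011 0.0094 [477. 278.]
0.02 0.011 -0.0094 [406. 341.]
0.02 0.011 0.0094 [470. 346.]
29 -0.03 [476. 195.]
29 0 [473. 287.]
29 0.03 [470. 369.]
22 -0.03 [450. 199.]
22 0 [448. 293.]
22 0.03 [447. 376.]
```

```bash
python3 - <<'E'
from h import *
import cv2
a=ctrl.read_camera("scene")[100:230,260:420,::-1]
cv2.imwrite("pics/s3.png",cv2.resize(a,None,fx=5,fy=4.6,interpolation=2))
s=ctrl.get_state();print(s["clock"],s["eef_pos"],s["joints"],s["force"])
E
```

```text
3.3 [0.57766209 0.00945229 0.19023987] [-1.10170373e-01  4.03846349e-01 -4.84085167e-02  1.11872007e+00
  2.21155361e-05 -1.84442503e-01] [ 0.23044516 -0.29421509 -0.56337307]
```

View pics/s3.png

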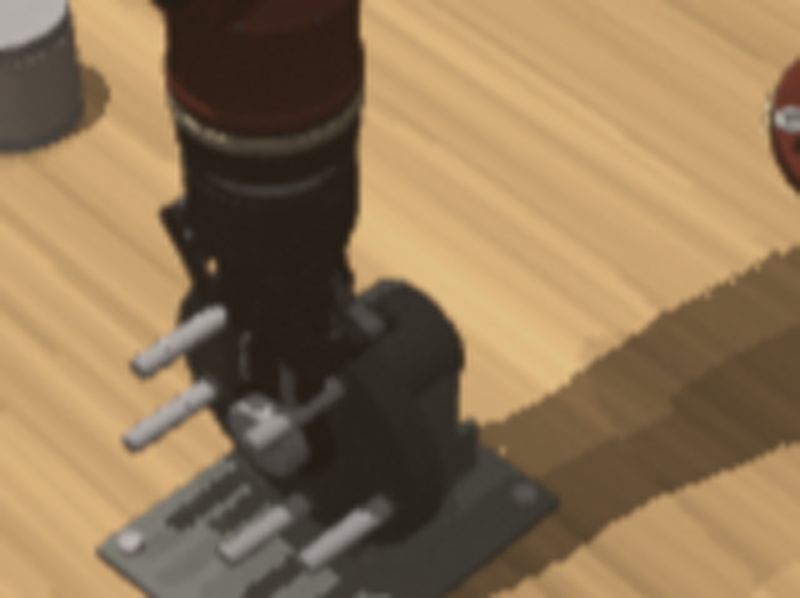

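```bash
python3 - <<'E'
from h import *
import cv2
f=lambda n,X:((proj(n,X)-[260,100])*[5,4.6]).round()
for z in(.18,.19,.2,.21,.22): print(z,f("scene",[.578,.0186,z]),f("scene",[.578,-.0002,z]),f("scene",[.589,.0286,z]))
for d in(-.03,0,.03): print(f("scene",[.579+d-.002,-.0146+.034+.063*d,.196]))
a=ctrl.read_camera("top")[170:230,290:380,::-1]
cv2.imwrite("pics/t3.png",cv2.resize(a,None,fx=8,fy=8,interpolation=2))
g=lambda X:((proj("top",X)-[290,170])*8).round()
for y in(.0092-.057,.0092-.0094,.0092,.0186,.0092+.057): print(y,g([.578,y,.2]))
a=ctrl.read_camera("wrist")[190:340,230:430,::-1]
cv2.imwrite("pics/w4.png",cv2.resize(a,None,fx=4,fy=4,interpolation=2))
E
```

```text
0.18 [292. 431.] [267. 410.] [288. 453.]
0.19 [291. 419.] [266. 398.] [288. 441.]
0.2 [291. 407.] [266. 386.] [287. 430.]
0.21 [290. 395.] [265. 374.] [286. 418.]
0.22 [290. 383.] [264. 362.] [286. 405.]
[338. 380.]
[294. 412.]
[249. 444.]
-0.0478 [403. 137.]
-0.00020000000000000052 [266. 135.]
0.0092 [239. 134.]
0.0186 [212. 134.]
0.06620000000000001 [ 75. 132.]
```

View pics/w4.png

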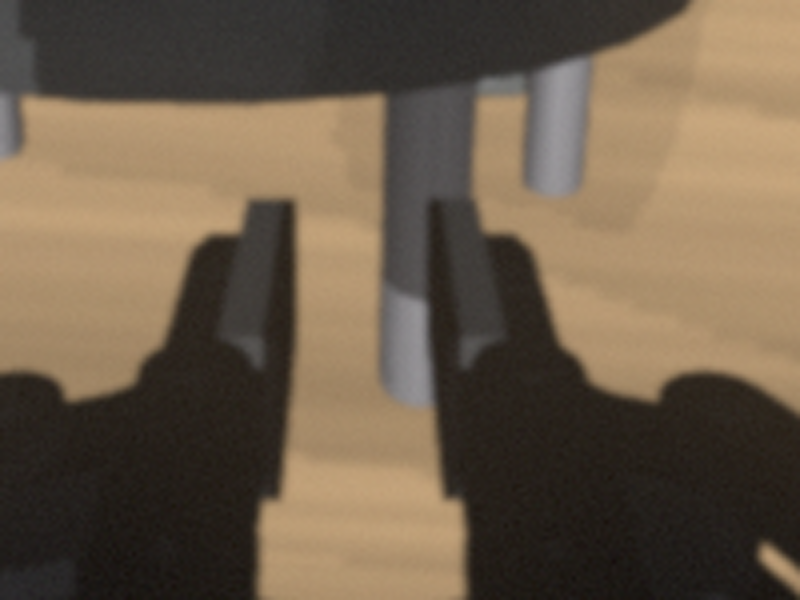

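View pics/t3.png

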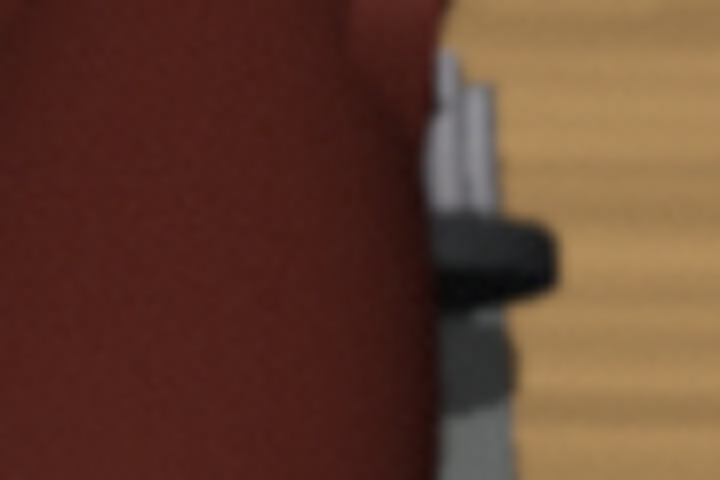

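Call:
jog_arm --increments '[{"claw": 0.42, "dx": -0.06, "dy": 1.05, "dz": 0, "rx": 0, "ry": 0, "rz": 0}, {"claw": 0.42, "dx": -0.06, "dy": 1.05, "dz": 0, "rx": 0, "ry": 0, "rz": 0}, {"claw": 0.42, "dx": -0.06, "dy": 1.05, "dz": 0, "rx": 0, "ry": 0, "rz": 0}, {"claw": 0.42, "dx": -0.06, "dy": 1.05, "dz": -0.5, "rx": 0, "ry": 0, "rz": 0}, {"claw": 0.42, "dx": -0.06, "dy": 1.05, "dz": -1.0, "rx": 0, "ry": 0, "rz": 0}, {"claw": 0.42, "dx": -0.06, "dy": 1.05, "dz": -1.5, "rx": 0, "ry": 0, "rz": 0}, {"claw": 0.42, "dx": -0.06, "dy": 1.05, "dz": -2.0, "rx": 0, "ry": 0, "rz": 0}, {"claw": 0.42, "dx": -0.06, "dy": 1.05, "dz": -2.0, "rx": 0, "ry": 0, "rz": 0}]'

```text
clock: 4.2
eef_pos: [0.5766, 0.0199, 0.1693]
tcp_rot: [0.116, -3.138, -0.0]
force: [-0.7, 0.8, -0.4]
grip_width: 0.0361
```

```bash
python3 - <<'E'
from h import *
import cv2
a=ctrl.read_camera("wrist")[160:340,210:450,::-1]
cv2.imwrite("pics/w5.png",cv2.resize(a,None,fx=3,fy=3,interpolation=2))
a=ctrl.read_camera("scene")[140:230,270:390,::-1]
cv2.imwrite("pics/s5.png",cv2.resize(a,None,fx=6,fy=6,interpolation=2))
s=ctrl.get_state();print(s["clock"],s["eef_pos"],s["force"])
E
```

```text
4.3 [0.57703609 0.01987288 0.17019792] [0.07569355 0.59704887 0.49213136]
```

View pics/w5.png

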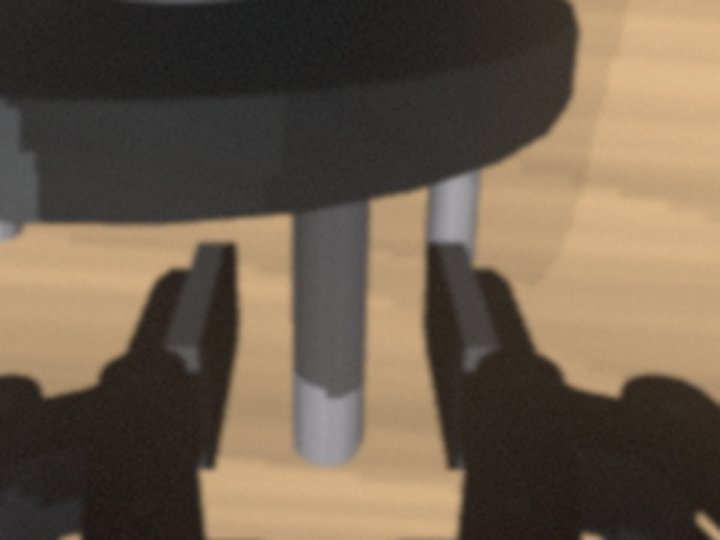

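View pics/s5.png

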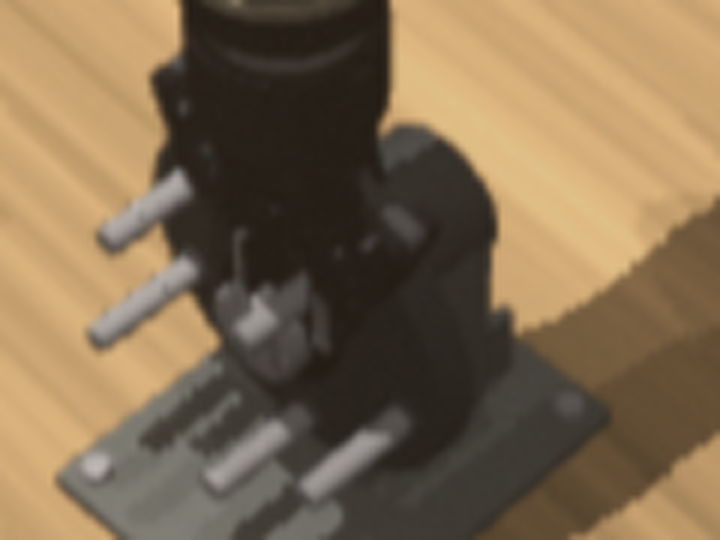

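```bash
python3 - <<'E'
from h import *
f=lambda n,X:((proj(n,X)-[270,140])*6).round()
for z in(.16,.17,.18,.19,.2,.21): print(z,*[f("scene",[x,y,z]) for x in (.566,.588) for y in(.038,.048,.002)])
E
```

```text
0.16 [345. 364.] [361. 379.] [287. 313.] [304. 393.] [320. 408.] [247. 341.]
0.17 [344. 349.] [361. 364.] [287. 298.] [303. 378.] [320. 393.] [246. 326.]
0.18 [344. 334.] [360. 349.] [286. 283.] [303. 363.] [319. 378.] [245. 311.]
0.19 [344. 319.] [360. 334.] [286. 267.] [302. 348.] [319. 363.] [244. 295.]
0.2 [344. 304.] [360. 319.] [285. 252.] [302. 333.] [318. 348.] [243. 280.]
0.21 [343. 288.] [360. 303.] [284. 236.] [301. 317.] [318. 332.] [242. 264.]
```

Call:
jog_arm --increments '[{"claw": 0.3, "dx": 0, "dy": 0, "dz": -0.7, "rx": 0, "ry": 0, "rz": 0}, {"claw": 0.22, "dx": 0, "dy": 0, "dz": -1.4, "rx": 0, "ry": 0, "rz": 0}, {"claw": 0.22, "dx": 0, "dy": 0, "dz": -1.4, "rx": 0, "ry": 0, "rz": 0}, {"claw": 0.22, "dx": 0, "dy": 0, "dz": -1.4, "rx": 0, "ry": 0, "rz": 0}]'

```text
clock: 4.7
eef_pos: [0.5769, 0.0199, 0.156]
tcp_rot: [0.117, -3.139, -0.0]
force: [-0.1, 0.2, 0.3]
grip_width: 0.0186
```

```bash
python3 - <<'E'
from h import *
import cv2
a=ctrl.read_camera("wrist")[160:340,210:450,::-1]
cv2.imwrite("pics/w6.png",cv2.resize(a,None,fx=3,fy=3,interpolation=2))
s=ctrl.get_state();print(s["clock"],s["eef_pos"],s["force"],s["grip_width"])
E
```

```text
4.75 [0.57710071 0.019907   0.15630247] [0.55538443 0.66807698 0.11462137] 0.018574832275044438
```

View pics/w6.png

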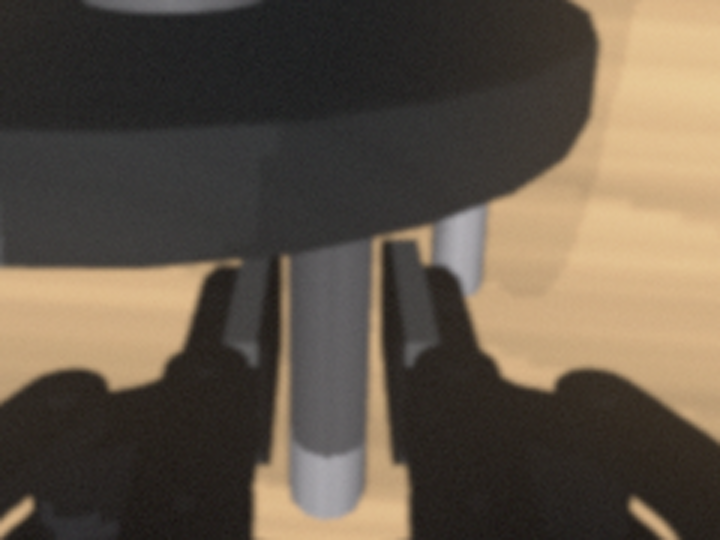

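Call:
jog_arm --increments '[{"claw": 0.22, "dx": 0.02, "dy": -0.4, "dz": 0.2, "rx": 0, "ry": 0, "rz": 0}, {"claw": 0.22, "dx": 0.04, "dy": -0.7, "dz": 0.3, "rx": 0, "ry": 0, "rz": 0}, {"claw": 0.22, "dx": 0.06, "dy": -1.0, "dz": 0.45, "rx": 0, "ry": 0, "rz": 0}, {"claw": 0.22, "dx": 0.06, "dy": -1.0, "dz": 0.45, "rx": 0, "ry": 0, "rz": 0}]'

```text
clock: 5.15
eef_pos: [0.5777, 0.0107, 0.1615]
tcp_rot: [-0.117, 3.139, 0.004]
force: [-2.4, 7.0, 3.6]
grip_width: 0.0187
```

```bash
sed -i 's/q=p-A;/q=p-A+[0,0,.03];/' m.py; python3 m.py -1
```

```text
clk 5.30 eef [0.5777 0.0109 0.1614] F [-1.18  6.75  3.21] T [ 1.34   0.308 -0.038] w 0.0187 th 23.4 tau -0.325 tauW 1.055
```

Call:
jog_arm --increments '[{"claw": 0.22, "dx": 0.02, "dy": -0.4, "dz": 0.1, "rx": 0, "ry": 0, "rz": 0}, {"claw": 0.22, "dx": 0.05, "dy": -0.9, "dz": 0.25, "rx": 0, "ry": 0, "rz": 0}, {"claw": 0.22, "dx": 0.09, "dy": -1.43, "dz": 0.35, "rx": 0, "ry": 0, "rz": 0}]'

```text
clock: 5.6
eef_pos: [0.579, -0.0034, 0.1653]
tcp_rot: [-0.118, 3.138, 0.003]
force: [0.1, 5.7, 4.1]
grip_width: 0.0188
```

```bash
python3 m.py -1
```

```text
clk 5.75 eef [ 0.5791 -0.0044  0.1651] F [0.07 4.71 2.36] T [ 0.885  0.015 -0.028] w 0.0189 th 10.4 tau -0.277 tauW 0.626
```

Call:
jog_arm --increments '[{"claw": 0.22, "dx": 0.03, "dy": -0.5, "dz": 0.03, "rx": 0, "ry": 0, "rz": 0}, {"claw": 0.22, "dx": 0.06, "dy": -1.0, "dz": 0.05, "rx": 0, "ry": 0, "rz": 0}, {"claw": 0.22, "dx": 0.09, "dy": -1.47, "dz": 0.05, "rx": 0, "ry": 0, "rz": 0}]'

```text
clock: 6.05
eef_pos: [0.5796, -0.0191, 0.165]
tcp_rot: [-0.117, 3.139, 0.0]
force: [-0.6, 4.1, 2.8]
grip_width: 0.019
```

```bash
python3 m.py -1
```

```text
clk 6.20 eef [ 0.5796 -0.0198  0.1648] F [-0.21  2.    1.47] T [ 0.529 -0.053  0.01 ] w 0.0189 th -2.3 tau -0.134 tauW 0.397
```

```bash
cat > g.py <<'E'
from h import *
import sys,json
A=np.array([.579,-.0146,.135]);yaw=np.radians(3.6)
ex=np.array([np.cos(yaw),np.sin(yaw),0]);ey=np.array([-ex[1],ex[0],0])
sgn=int(sys.argv[1]);tag=sys.argv[2]
s=ctrl.get_state();q=s["eef_pos"]-A;F=s["force"];T=s["torque"];w=s["grip_width"]
yo=q@ey-sgn*(w/2-.007);th=np.arcsin(np.clip(yo/.07,-1,1));zo=.07*np.cos(th)
ry=-sgn*w/2;Fz=F[2];Fy=(T@ex-ry*Fz)/.195;Fy0=F@ey
tau=-(zo*Fy-(yo-sgn*.007)*Fz)
print("clk %.2f th %.1f Fy %.2f FyT %.2f Fz %.2f Tx %.3f w %.4f tau %.3f z-err %.4f"%(s["clock"],np.degrees(th),Fy0,Fy,Fz,T@ex,w,tau,q[2]-(zo-.04)))
open("log2.txt","a").write(json.dumps([tag,sgn,float(np.degrees(th)),float(tau),s["clock"],s["eef_pos"].tolist(),F.tolist(),T.tolist(),float(w)])+"\n")
E

```

Call:
jog_arm --increments '[{"claw": 0.22, "dx": 0.03, "dy": -0.5, "dz": -0.06, "rx": 0, "ry": 0, "rz": 0}, {"claw": 0.22, "dx": 0.06, "dy": -1.0, "dz": -0.15, "rx": 0, "ry": 0, "rz": 0}, {"claw": 0.22, "dx": 0.09, "dy": -1.45, "dz": -0.25, "rx": 0, "ry": 0, "rz": 0}]'

```text
clock: 6.5
eef_pos: [0.5803, -0.0341, 0.1622]
tcp_rot: [0.117, -3.139, 0.0]
force: [-0.0, 1.4, 0.9]
grip_width: 0.0191
```

```bash
python3 g.py -1 a
```

```text
clk 6.50 th -14.1 Fy 1.36 FyT 2.87 Fz 0.88 Tx 0.568 w 0.0191 tau -0.204 z-err -0.0007
```

Call:
jog_arm --increments '[{"claw": 0.22, "dx": 0.03, "dy": -0.45, "dz": -0.15, "rx": 0, "ry": 0, "rz": 0}, {"claw": 0.22, "dx": 0.06, "dy": -0.9, "dz": -0.35, "rx": 0, "ry": 0, "rz": 0}, {"claw": 0.22, "dx": 0.09, "dy": -1.35, "dz": -0.55, "rx": 0, "ry": 0, "rz": 0}]'

```text
clock: 6.8
eef_pos: [0.5813, -0.0477, 0.1566]
tcp_rot: [0.116, -3.139, 0.0]
force: [-0.1, 2.5, 1.2]
grip_width: 0.0192
```

```bash
python3 g.py -1 a
```

```text
clk 6.80 th -25.9 Fy 2.48 FyT 1.82 Fz 1.24 Tx 0.367 w 0.0192 tau -0.144 z-err -0.0014
```

Call:
jog_arm --increments '[{"claw": 0.22, "dx": 0.03, "dy": -0.4, "dz": -0.25, "rx": 0, "ry": 0, "rz": 0}, {"claw": 0.22, "dx": 0.05, "dy": -0.8, "dz": -0.5, "rx": 0, "ry": 0, "rz": 0}, {"claw": 0.22, "dx": 0.07, "dy": -1.2, "dz": -0.8, "rx": 0, "ry": 0, "rz": 0}]'

```text
clock: 7.1
eef_pos: [0.582, -0.0595, 0.1486]
tcp_rot: [0.116, -3.139, 0.0]
force: [0.4, 1.8, 0.5]
grip_width: 0.0189
```

```bash
python3 g.py -1 a
```

```text
clk 7.10 th -37.5 Fy 1.73 FyT 1.57 Fz 0.52 Tx 0.311 w 0.0189 tau -0.106 z-err -0.0020
```

Call:
jog_arm --increments '[{"claw": 0.3, "dx": 0, "dy": 0, "dz": 3, "rx": 0, "ry": 0, "rz": 0}, {"claw": 0.4, "dx": 0, "dy": 0, "dz": 6, "rx": 0, "ry": 0, "rz": 0}, {"claw": 0.4, "dx": -0.2, "dy": 4, "dz": 6, "rx": 0, "ry": 0, "rz": 0}, {"claw": 0.4, "dx": -0.53, "dy": 8.45, "dz": 6, "rx": 0, "ry": 0, "rz": 0}, {"claw": 0.4, "dx": -0.53, "dy": 8.45, "dz": 5, "rx": 0, "ry": 0, "rz": 0}, {"claw": 0.4, "dx": -0.53, "dy": 8.45, "dz": 4, "rx": 0, "ry": 0, "rz": 0}]'

```text
clock: 7.7
eef_pos: [0.5769, 0.0259, 0.1884]
tcp_rot: [-0.119, 3.139, -0.001]
force: [-0.8, -0.0, 0.0]
grip_width: 0.0341
```

```bash
python3 - <<'E'
from h import *
import cv2
a=ctrl.read_camera("wrist")[160:340,210:450,::-1]
s=ctrl.get_state();print(s["clock"],s["eef_pos"],s["force"],s["torque"],s["grip_width"])
cv2.imwrite("pics/w7.png",cv2.resize(a,None,fx=3,fy=3,interpolation=2))
E
```

```text
7.75 [0.57587524 0.02513047 0.18638423] [-0.30749366 -0.627641   -2.18925161] [-0.00769133  0.03575474 -0.01358426] 0.03414552908359276
```

View pics/w7.png

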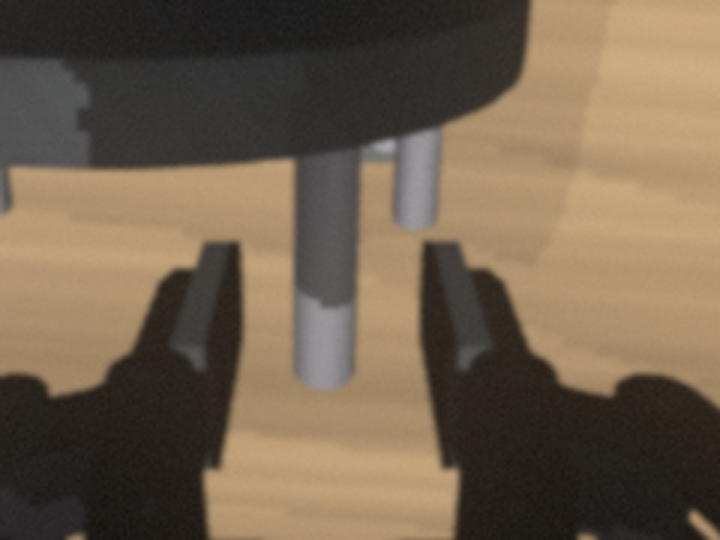

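Call:
jog_arm --increments '[{"claw": 0.4, "dx": 0, "dy": 0, "dz": -1.7, "rx": 0, "ry": 0, "rz": 0}, {"claw": 0.3, "dx": 0, "dy": 0, "dz": -3.4, "rx": 0, "ry": 0, "rz": 0}, {"claw": 0.22, "dx": 0, "dy": 0, "dz": -3.4, "rx": 0, "ry": 0, "rz": 0}, {"claw": 0.22, "dx": 0, "dy": 0, "dz": -3.4, "rx": 0, "ry": 0, "rz": 0}, {"claw": 0.22, "dx": 0.02, "dy": -0.35, "dz": -3.2, "rx": 0, "ry": 0, "rz": 0}, {"claw": 0.22, "dx": 0.04, "dy": -0.7, "dz": -3.0, "rx": 0, "ry": 0, "rz": 0}, {"claw": 0.22, "dx": 0.07, "dy": -1.1, "dz": -2.8, "rx": 0, "ry": 0, "rz": 0}]'

```text
clock: 8.45
eef_pos: [0.5779, 0.0143, 0.1618]
tcp_rot: [-0.117, 3.138, 0.001]
force: [-1.1, 2.3, 1.2]
grip_width: 0.0187
```

```bash
python3 g.py -1 b
```

```text
clk 8.45 th 26.6 Fy 2.34 FyT 2.46 Fz 1.18 Tx 0.491 w 0.0187 tau -0.109 z-err 0.0042
```

Call:
jog_arm --increments '[{"claw": 0.22, "dx": 0.03, "dy": -0.45, "dz": 0.17, "rx": 0, "ry": 0, "rz": 0}, {"claw": 0.22, "dx": 0.06, "dy": -0.9, "dz": 0.32, "rx": 0, "ry": 0, "rz": 0}, {"claw": 0.22, "dx": 0.09, "dy": -1.4, "dz": 0.46, "rx": 0, "ry": 0, "rz": 0}]'

```text
clock: 8.75
eef_pos: [0.5785, -0.0001, 0.1657]
tcp_rot: [-0.117, 3.139, -0.0]
force: [-0.4, 1.6, 1.1]
grip_width: 0.0186
```

```bash
python3 g.py -1 b
```

```text
clk 8.75 th 13.9 Fy 1.59 FyT 1.87 Fz 1.12 Tx 0.375 w 0.0186 tau -0.100 z-err 0.0028
```

Call:
jog_arm --increments '[{"claw": 0.22, "dx": 0.03, "dy": -0.48, "dz": 0.07, "rx": 0, "ry": 0, "rz": 0}, {"claw": 0.22, "dx": 0.06, "dy": -0.96, "dz": 0.12, "rx": 0, "ry": 0, "rz": 0}, {"claw": 0.22, "dx": 0.09, "dy": -1.45, "dz": 0.15, "rx": 0, "ry": 0, "rz": 0}]'

```text
clock: 9.05
eef_pos: [0.5792, -0.0146, 0.1669]
tcp_rot: [0.116, -3.139, 0.0]
force: [-0.1, 1.4, 0.2]
grip_width: 0.0188
```

```bash
python3 g.py -1 b
```

```text
clk 9.05 th 2.0 Fy 1.42 FyT 1.49 Fz 0.25 Tx 0.293 w 0.0188 tau -0.102 z-err 0.0019
```

Call:
jog_arm --increments '[{"claw": 0.22, "dx": 0.03, "dy": -0.48, "dz": -0.02, "rx": 0, "ry": 0, "rz": 0}, {"claw": 0.22, "dx": 0.06, "dy": -0.96, "dz": -0.07, "rx": 0, "ry": 0, "rz": 0}, {"claw": 0.22, "dx": 0.09, "dy": -1.45, "dz": -0.15, "rx": 0, "ry": 0, "rz": 0}]'

```text
clock: 9.35
eef_pos: [0.5801, -0.029, 0.1653]
tcp_rot: [0.117, -3.139, -0.0]
force: [-0.7, 2.3, 1.8]
grip_width: 0.0188
```

```bash
python3 g.py -1 b
```

```text
clk 9.35 th -9.9 Fy 2.31 FyT 1.71 Fz 1.75 Tx 0.350 w 0.0188 tau -0.127 z-err 0.0014
```

Call:
jog_arm --increments '[{"claw": 0.22, "dx": 0.03, "dy": -0.48, "dz": -0.13, "rx": 0, "ry": 0, "rz": 0}, {"claw": 0.22, "dx": 0.06, "dy": -0.95, "dz": -0.28, "rx": 0, "ry": 0, "rz": 0}, {"claw": 0.22, "dx": 0.09, "dy": -1.4, "dz": -0.46, "rx": 0, "ry": 0, "rz": 0}]'

```text
clock: 9.65
eef_pos: [0.581, -0.0429, 0.1607]
tcp_rot: [0.117, -3.139, -0.0]
force: [-0.1, 1.2, -0.2]
grip_width: 0.0188
```

```bash
python3 g.py -1 b
```

```text
clk 9.65 th -21.8 Fy 1.21 FyT 1.88 Fz -0.21 Tx 0.365 w 0.0188 tau -0.118 z-err 0.0007
```

Call:
jog_arm --increments '[{"claw": 0.22, "dx": 0.03, "dy": -0.43, "dz": -0.22, "rx": 0, "ry": 0, "rz": 0}, {"claw": 0.22, "dx": 0.06, "dy": -0.86, "dz": -0.46, "rx": 0, "ry": 0, "rz": 0}, {"claw": 0.22, "dx": 0.08, "dy": -1.27, "dz": -0.72, "rx": 0, "ry": 0, "rz": 0}]'

```text
clock: 9.95
eef_pos: [0.5818, -0.0556, 0.1534]
tcp_rot: [0.117, -3.139, -0.0]
force: [0.3, 3.1, 1.9]
grip_width: 0.0185
```

```bash
python3 g.py -1 b
```

```text
clk 9.95 th -33.7 Fy 3.04 FyT 2.54 Fz 1.89 Tx 0.513 w 0.0185 tau -0.208 z-err 0.0002
```

```bash
cat > fit.py <<'E'
import json,numpy as np
from scipy.optimize import least_squares
off={"a":0,"b":-72,"c":-144,"d":-216}
D=[json.loads(l) for l in open("log2.txt")]
L=[("a",-1,23.4,-.325),("a",-1,10.4,-.277)]+[tuple(d[:4]) for d in D]
th=np.radians([l[2]+off[l[0]] for l in L]);s=np.array([l[1] for l in L]);t=np.array([l[3] for l in L])
# tau = s*D*k - M*sin(th - s*twist + c); slug lags disc by 0.125*tau
def f(p,D=None):
    Dd=p[2] if D is None else D
    return s*Dd-p[0]*np.sin(th-.125*t+p[1])-t
for lab,Dd in(("D free",None),("D .42",.42)):
    r=min((least_squares(f,[.32,c,.42],args=(Dd,),loss="soft_l1",f_scale=.03) for c in(-2,-1,0,1)),key=lambda r:r.cost)
    print(lab,"M %.3f c %.1f D %.3f"%(r.x[0],np.degrees(r.x[1]),r.x[2]),"down at Theta=",((np.degrees(np.pi-r.x[1])+180)%360-180).round(1),"res",f(r.x,Dd).round(3).tolist())
E
python3 fit.py
```

```text
D free M -0.265 c -212.3 D 0.366 down at Theta= 32.3 res [-0.01, 0.002, 0.025, 0.001, -0.012, 0.002, -0.0, -0.004, 0.005, -0.031, 0.025]
D .42 M 0.326 c -35.6 D 0.420 down at Theta= -144.4 res [-0.039, -0.014, 0.027, 0.008, -0.003, 0.011, 0.006, -0.003, -0.001, -0.046, -0.001]
```

Call:
jog_arm --increments '[{"claw": 0.3, "dx": 0, "dy": 0, "dz": 3, "rx": 0, "ry": 0, "rz": 0}, {"claw": 0.4, "dx": 0, "dy": 0, "dz": 6, "rx": 0, "ry": 0, "rz": 0}, {"claw": 0.4, "dx": -0.2, "dy": 4, "dz": 6, "rx": 0, "ry": 0, "rz": 0}, {"claw": 0.4, "dx": -0.56, "dy": 8.6, "dz": 6, "rx": 0, "ry": 0, "rz": 0}, {"claw": 0.4, "dx": -0.56, "dy": 8.6, "dz": 5, "rx": 0, "ry": 0, "rz": 0}, {"claw": 0.4, "dx": -0.56, "dy": 8.6, "dz": 3.5, "rx": 0, "ry": 0, "rz": 0}, {"claw": 0.4, "dx": -0.56, "dy": 8.6, "dz": 3.5, "rx": 0, "ry": 0, "rz": 0}]'

```text
clock: 10.65
eef_pos: [0.575, 0.0305, 0.1866]
tcp_rot: [0.117, -3.136, 0.001]
force: [-1.1, 0.3, -0.7]
grip_width: 0.034
```

```bash
python3 - <<'E'
from h import *
import cv2
a=ctrl.read_camera("wrist")[160:340,210:450,::-1]
s=ctrl.get_state();print(s["clock"],s["eef_pos"],s["force"],s["torque"],s["grip_width"])
cv2.imwrite("pics/w8.png",cv2.resize(a,None,fx=3,fy=3,interpolation=2))
E
```

```text
10.7 [0.57550801 0.03024093 0.18772775] [0.05166559 0.01910522 0.15314764] [ 0.03352311  0.03297986 -0.00828345] 0.03400166373676571
```

View pics/w8.png

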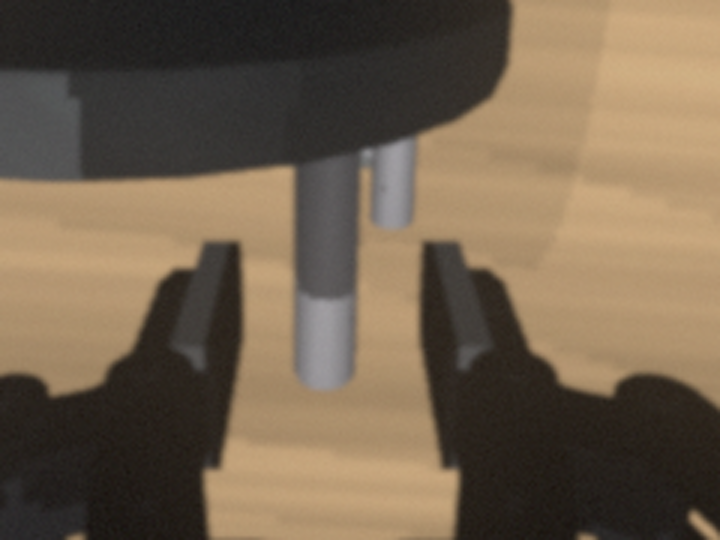

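Call:
jog_arm --increments '[{"claw": 0.4, "dx": 0, "dy": 0, "dz": -1.9, "rx": 0, "ry": 0, "rz": 0}, {"claw": 0.3, "dx": 0, "dy": 0, "dz": -3.8, "rx": 0, "ry": 0, "rz": 0}, {"claw": 0.22, "dx": 0, "dy": 0, "dz": -3.8, "rx": 0, "ry": 0, "rz": 0}, {"claw": 0.22, "dx": 0, "dy": 0, "dz": -3.8, "rx": 0, "ry": 0, "rz": 0}, {"claw": 0.22, "dx": 0.02, "dy": -0.35, "dz": -3.55, "rx": 0, "ry": 0, "rz": 0}, {"claw": 0.22, "dx": 0.04, "dy": -0.75, "dz": -3.3, "rx": 0, "ry": 0, "rz": 0}, {"claw": 0.22, "dx": 0.07, "dy": -1.15, "dz": -3.02, "rx": 0, "ry": 0, "rz": 0}]'

```text
clock: 11.4
eef_pos: [0.5775, 0.02, 0.1599]
tcp_rot: [-0.118, 3.137, 0.003]
force: [-1.8, 6.5, 3.8]
grip_width: 0.0188
```

```bash
python3 g.py -1 c
```

```text
clk 11.40 th 31.9 Fy 6.57 FyT 7.47 Fz 3.81 Tx 1.493 w 0.0188 tau -0.276 z-err 0.0055
```

Call:
jog_arm --increments '[{"claw": 0.22, "dx": 0.03, "dy": -0.45, "dz": 0.21, "rx": 0, "ry": 0, "rz": 0}, {"claw": 0.22, "dx": 0.06, "dy": -0.9, "dz": 0.4, "rx": 0, "ry": 0, "rz": 0}, {"claw": 0.22, "dx": 0.09, "dy": -1.35, "dz": 0.55, "rx": 0, "ry": 0, "rz": 0}]'

```text
clock: 11.7
eef_pos: [0.5786, 0.0063, 0.1656]
tcp_rot: [-0.118, 3.137, 0.003]
force: [0.1, 6.1, 3.8]
grip_width: 0.0188
```

```bash
python3 g.py -1 c
```

```text
clk 11.70 th 19.4 Fy 6.12 FyT 6.42 Fz 3.80 Tx 1.287 w 0.0188 tau -0.309 z-err 0.0045
```

Call:
jog_arm --increments '[{"claw": 0.22, "dx": 0.03, "dy": -0.48, "dz": 0.12, "rx": 0, "ry": 0, "rz": 0}, {"claw": 0.22, "dx": 0.06, "dy": -0.96, "dz": 0.2, "rx": 0, "ry": 0, "rz": 0}, {"claw": 0.22, "dx": 0.09, "dy": -1.45, "dz": 0.25, "rx": 0, "ry": 0, "rz": 0}]'

```text
clock: 12.0
eef_pos: [0.5795, -0.0083, 0.168]
tcp_rot: [-0.117, 3.137, 0.002]
force: [-0.5, 5.2, 3.6]
grip_width: 0.0188
```

```bash
python3 g.py -1 c
```

```text
clk 12.00 th 7.1 Fy 5.26 FyT 6.13 Fz 3.64 Tx 1.230 w 0.0188 tau -0.369 z-err 0.0036
```

Call:
jog_arm --increments '[{"claw": 0.22, "dx": 0.03, "dy": -0.48, "dz": 0.02, "rx": 0, "ry": 0, "rz": 0}, {"claw": 0.22, "dx": 0.06, "dy": -0.96, "dz": 0, "rx": 0, "ry": 0, "rz": 0}, {"claw": 0.22, "dx": 0.09, "dy": -1.45, "dz": -0.05, "rx": 0, "ry": 0, "rz": 0}]'

```text
clock: 12.3
eef_pos: [0.5804, -0.0228, 0.1675]
tcp_rot: [-0.117, 3.137, 0.003]
force: [-0.4, 5.7, 3.9]
grip_width: 0.019
```

```bash
python3 g.py -1 c
```

```text
clk 12.30 th -4.7 Fy 5.72 FyT 6.02 Fz 3.88 Tx 1.210 w 0.0190 tau -0.415 z-err 0.0027
```

Call:
jog_arm --increments '[{"claw": 0.22, "dx": 0.03, "dy": -0.48, "dz": -0.09, "rx": 0, "ry": 0, "rz": 0}, {"claw": 0.22, "dx": 0.06, "dy": -0.96, "dz": -0.2, "rx": 0, "ry": 0, "rz": 0}, {"claw": 0.22, "dx": 0.09, "dy": -1.45, "dz": -0.35, "rx": 0, "ry": 0, "rz": 0}]'

```text
clock: 12.6
eef_pos: [0.5813, -0.0372, 0.1639]
tcp_rot: [-0.117, 3.137, 0.003]
force: [-0.3, 7.3, 3.9]
grip_width: 0.0189
```

```bash
python3 g.py -1 c
```

```text
clk 12.60 th -16.9 Fy 7.27 FyT 6.57 Fz 3.95 Tx 1.319 w 0.0189 tau -0.493 z-err 0.0019
```

Call:
jog_arm --increments '[{"claw": 0.22, "dx": 0.03, "dy": -0.45, "dz": -0.2, "rx": 0, "ry": 0, "rz": 0}, {"claw": 0.22, "dx": 0.06, "dy": -0.88, "dz": -0.42, "rx": 0, "ry": 0, "rz": 0}, {"claw": 0.22, "dx": 0.08, "dy": -1.3, "dz": -0.64, "rx": 0, "ry": 0, "rz": 0}]'

```text
clock: 12.9
eef_pos: [0.5821, -0.0501, 0.1575]
tcp_rot: [-0.118, 3.137, 0.003]
force: [-0.6, 7.8, 4.0]
grip_width: 0.0187
```

```bash
python3 g.py -1 c; python3 fit.py
```

```text
clk 12.90 th -28.4 Fy 7.78 FyT 7.39 Fz 3.96 Tx 1.478 w 0.0187 tau -0.559 z-err 0.0009
D free M 0.315 c -37.2 D 0.412 down at Theta= -142.8 res [-0.024, -0.003, 0.032, 0.01, -0.004, 0.009, 0.002, -0.008, -0.008, -0.053, -0.008, 0.034, 0.006, 0.004, -0.014, 0.001, 0.011]
D .42 M 0.324 c -36.4 D 0.420 down at Theta= -143.6 res [-0.035, -0.011, 0.028, 0.008, -0.005, 0.009, 0.003, -0.007, -0.006, -0.051, -0.007, 0.035, 0.006, 0.002, -0.017, -0.004, 0.003]
```

Call:
jog_arm --increments '[{"claw": 0.22, "dx": -0.03, "dy": 0.5, "dz": 0.15, "rx": 0, "ry": 0, "rz": 0}, {"claw": 0.22, "dx": -0.06, "dy": 1.0, "dz": 0.35, "rx": 0, "ry": 0, "rz": 0}, {"claw": 0.22, "dx": -0.09, "dy": 1.45, "dz": 0.5, "rx": 0, "ry": 0, "rz": 0}, {"claw": 0.22, "dx": -0.12, "dy": 1.9, "dz": 0.6, "rx": 0, "ry": 0, "rz": 0}]'

```text
clock: 13.3
eef_pos: [0.5809, -0.033, 0.1633]
tcp_rot: [-0.115, 3.138, -0.005]
force: [0.6, -6.5, 3.7]
grip_width: 0.0186
```

```bash
python3 g.py 1 c
```

```text
clk 13.30 th -17.3 Fy -6.47 FyT -7.34 Fz 3.66 Tx -1.465 w 0.0186 tau 0.389 z-err 0.0014
```

Call:
jog_arm --increments '[{"claw": 0.22, "dx": -0.03, "dy": 0.45, "dz": 0.15, "rx": 0, "ry": 0, "rz": 0}, {"claw": 0.22, "dx": -0.05, "dy": 0.9, "dz": 0.25, "rx": 0, "ry": 0, "rz": 0}]'

```text
clock: 13.5
eef_pos: [0.5804, -0.0239, 0.1658]
tcp_rot: [-0.115, 3.138, -0.005]
force: [-1.1, -6.4, 4.0]
grip_width: 0.0188
```

```bash
python3 g.py 1 c
```

```text
clk 13.50 th -9.7 Fy -6.32 FyT -6.69 Fz 4.03 Tx -1.343 w 0.0188 tau 0.386 z-err 0.0018
```

Call:
jog_arm --increments '[{"claw": 0.22, "dx": -0.03, "dy": 0.45, "dz": 0.05, "rx": 0, "ry": 0, "rz": 0}, {"claw": 0.22, "dx": -0.06, "dy": 0.9, "dz": 0.1, "rx": 0, "ry": 0, "rz": 0}]'

```text
clock: 13.7
eef_pos: [0.5799, -0.0149, 0.1668]
tcp_rot: [-0.115, 3.137, -0.005]
force: [0.4, -6.4, 3.5]
grip_width: 0.0186
```

```bash
python3 g.py 1 c; python3 fit.py
```

```text
clk 13.70 th -2.2 Fy -6.43 FyT -6.89 Fz 3.46 Tx -1.376 w 0.0186 tau 0.449 z-err 0.0018
D free M 0.340 c -33.1 D 0.437 down at Theta= -146.9 res [-0.068, -0.039, 0.01, -0.005, -0.012, 0.005, 0.003, -0.003, 0.001, -0.044, 0.002, 0.043, 0.013, 0.007, -0.015, -0.006, -0.002, -0.053, -0.006, -0.027]
D .42 M 0.321 c -34.4 D 0.420 down at Theta= -145.6 res [-0.046, -0.022, 0.019, 0.0, -0.01, 0.005, 0.001, -0.006, -0.003, -0.046, 0.0, 0.043, 0.015, 0.012, -0.006, 0.007, 0.014, -0.071, -0.027, -0.05]
```

Call:
jog_arm --increments '[{"claw": 0.15, "dx": 0, "dy": 0.08, "dz": 0, "rx": 0, "ry": 0, "rz": 0}, {"claw": 0.1, "dx": 0, "dy": 0.08, "dz": 0, "rx": 0, "ry": 0, "rz": 0}, {"claw": 0.05, "dx": 0, "dy": 0.08, "dz": 0, "rx": 0, "ry": 0, "rz": 0}, {"claw": 0.05, "dx": 0, "dy": 0.08, "dz": 0, "rx": 0, "ry": 0, "rz": 0}, {"claw": 0.05, "dx": 0, "dy": 0.08, "dz": 0, "rx": 0, "ry": 0, "rz": 0}, {"claw": 0.05, "dx": 0, "dy": 0.08, "dz": 0, "rx": 0, "ry": 0, "rz": 0}]' --squeeze 40

```text
clock: 14.3
eef_pos: [0.58, -0.014, 0.167]
tcp_rot: [-0.116, 3.137, -0.004]
force: [-0.2, -5.6, 7.0]
grip_width: 0.0126
```

```bash
python3 - <<'E'
from h import *
import cv2
for i in range(3):
    a=ctrl.read_camera("wrist")[160:340,210:450,::-1]
    s=ctrl.get_state();print(s["clock"],s["eef_pos"].round(4),s["force"].round(2),s["torque"].round(3),s["grip_width"],s["qd"].round(4))
q=(s["eef_pos"]-[.579,-.0146,.135]);print(np.degrees(np.arcsin((q[1]-.063*q[0])/.07)))
cv2.imwrite("pics/w9.png",cv2.resize(a,None,fx=3,fy=3,interpolation=2))
b=ctrl.read_camera("scene")[60:360,100:540,::-1];cv2.imwrite("pics/s9.png",b)
E
```

```text
14.35 [ 0.58  -0.014  0.167] [ 1.05 -5.73  6.72] [-1.107  0.045 -0.051] 0.012648663212326175 [-0.0014  0.0008 -0.0007  0.0003 -0.0005 -0.0001]
14.4 [ 0.58  -0.014  0.167] [-0.52 -4.91  6.33] [-1.124  0.063 -0.108] 0.012635606393991696 [-0.0003  0.0009 -0.0011  0.0003 -0.0002  0.0003]
14.45 [ 0.58   -0.014   0.1669] [-0.27 -5.48  6.23] [-1.103  0.002 -0.16 ] 0.012636232050589481 [-0.0004 -0.0004  0.0003  0.0009  0.0015  0.0007]
0.4088511597728603
```

View pics/w9.png

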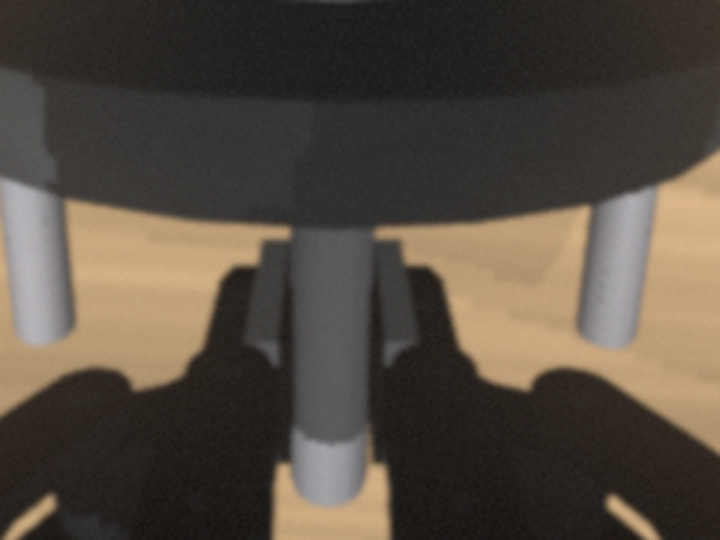

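View pics/s9.png

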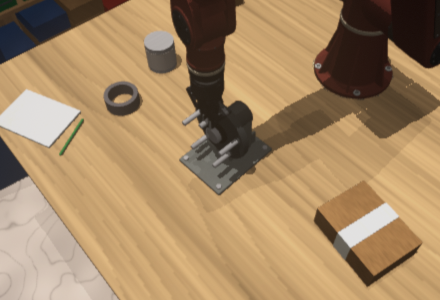

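```bash
python3 -c "
from cell import ctrl
print(ctrl.sign_off())"
```

```text
the job is handed in; nothing more can be done
None
```

I turned the hub slowly by its studs, and the heavy side should now be straight down, give or take a few degrees. The arm is gripping the top stud with a 40 N squeeze setting and the hub is at rest. I handed the job in at 14.5 s; the hand-in gave no verdict.

- **How I found it:** I pushed three studs in turn through about 195° in one direction, reading the wrist force and torque. The drag fell to about 0.10 N m and rose again to 0.56 N m. Fitted to that plus a short push back the other way, this gives a heavy side of about 0.32 N m at most.
- **Final position:** I estimate the heavy side sits at -2.3° on the top stud's scale. The fits put straight down at -1.6° to -2.9°.
- **Disagreements:**
  - The last three readings, taken turning the other way, pointed to about -4° to -5°. The one-way data alone had given about +1°. Both are well inside the 17° allowed.
  - Readings taken just after stopping dropped off (4.1 N to about 2 N in one case), so apart from the first two points I used only readings taken while moving.
- **Grip:** The finger opening closed to 12.6 mm on the 14 mm stud, and the arm's joints were still. I did not measure the contact force itself.
- **Fingertip offset:** The fingertips sat about 19 mm above the reported tool point. The tool data put them 8 mm below it when shut, a few millimetres less at that opening. My first pass went over the stud without touching it; I corrected the height from the pictures.
- **Other objects:** The carton, tin and tape look untouched in the last picture, though I did not measure their positions.

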